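# Click the press stud of a parcel shell shut with the snap pliers

## Robot

A 7-joint arm with a two-finger parallel gripper is mounted at the origin on the work surface; the furniture and walls round the work are solid. World frame = base frame: x ahead of the robot, y to its left, z up, the work surface at z = 0. Lengths are in mm, angles in rad, forces in N, time in s.
With the tool pointing down it reaches from about 425 to 825 mm from the base axis. Payload 3.6 kg.
Tool frame: the origin (TCP) lies on the centre line of the jaws, within the pads' length; the fingertips stand 14 mm ahead of it and the grasp point (between the pads) lies 5 mm behind it; z points along the fingers, y is the direction in which the jaws open and shut (so a half turn about z gives the same grasp; the last joint's range is limited). The gripper opens to 85 mm and grips with 20 to 120 N. Pads are 22 mm wide; open, the fingers measure 114 mm over their backs; the gripper's body (76 mm by 85 mm) begins 54 mm behind the grasp point. The pads swing forward as they close: fully open they stand 13 mm farther back than shut.
Start: joints at [-1.282, 0.615, -0.013, 1.423, 0.008, 1.103, -0.04], TCP at [201.842, 617.838, 245.297] pointing down, gripper open.
Joint ranges: [-3.12, 3.12], [-0.3, 2.06], [-1.34, 1.32], [0.26, 2.42], [-1.36, 4.5], [0.01, 1.98], [-2.84, 2.84]. Speed limits (rad/s): [2.79, 2.79, 3.14, 3.14, 3.14, 3.14, 3.14].

## Interface

Orientations are given as a unit quaternion [w, x, y, z].
In Python, from cell import ctrl, optics gives the robot as it stands.
- The arm moves only by the tool servo_tool, never from a script. Its argument "deltas" is a list of rows, each a list of 7 numbers: the turn, a rotation vector about the tool's x, y, z in rad, then the shift along the tool's x, y, z in m, then the opening, from -1 (shut) to 1 (fully open), so that 0 is half open. In form: [[rx, ry, rz, tx, ty, tz, jaw], ...]. A call has 1 to 12 rows; each row shifts and turns the commanded pose from where the row before left it, along the tool's axes as they then stand; what a row does not reach is not made up. A row lasts 1/12 s, in which the tool goes at most 41.7 mm and 7.16 degrees, less where a joint would pass 70% of its speed; a pose out of reach is approached as far as the arm can. A call is refused whole if a number of a shift passes 0.0417 or a number of a turn 0.125, either way. A call with a gripper value outside its range is refused whole. The fingers move at their own pace and stop on an object; "grip_force" is the grip in N (left out, the last holds). Time passes only in rows, so rows that do not move let the fingers close. It gives the time, the measured TCP pose, the force and the opening at its end, in the units of the state.
- ctrl.sense(): the state, without advancing time (a new reading comes with each control period).
- optics.grab_frame(name): name is "scene" or "side" or "wrist"; returns a dict with "color" (384x512x3 uint8, red, green, blue), "z_map" (384x512 float32, mm along the optical axis (not along the pixel's ray), 0 where there is no reading), "fx", "fy", "cx", "cy" (pixels), "view" (4x4, takes a point from world to camera coordinates). Camera axes: x right, y down, z forward; pixel columns grow to the right and rows downward; lengths in mm; the calibration is good to about 2 mm. The wrist camera is an equidistant fisheye: a pixel r from the principal point sees the ray r / f radians off the axis. A picture is of the moment at which its call begins.
- ctrl.job_done(): hands the job in, once; it reports no verdict.
The state is a dict: "time": time; "joint_pos": joint angles; "joint_velocities": joint speeds; "joint_torque": joint torques, N m; "eef_pos": TCP position; "orientation": TCP orientation; "ft_force": force on the tool from outside, world axes, zero at the start; "ft_torque": the same for the moment, N m; "grip_width": finger opening in mm.
Only numpy, scipy, OpenCV 4.12 (cv2) and the standard library are available. Lean on these libraries where they do the work, as an engineer would, in place of code of your own. Each camera call takes 0.05 s, during which the arm holds its last target. There are 200 camera calls.

## Task

Take the snap pliers out of their stand, set their jaws over the upright seam of the grey parcel shell and squeeze the middle press stud, the only one still standing out, until it clicks fully home. Squeeze gently and feel for the click so that the stud is not crushed; let only the pliers touch the shell, and neither push the shell about nor lift it. Then put the pliers back upright in their stand, let go, and leave everything else on the bench alone.

Things in the scene. Friction and masses are not known exactly. Their poses are not given: they have to be found in the camera images.
- pliers: snap pliers, 0.16 kg, 106 mm tall, steel, two crossed hinged halves, standing jaws down in the stand. Origin on the pivot axis, z up, x along the pivot pin, y across the handles and jaws. The axes are those of one half: it turns by half the closing angle as the pliers close. The throat below the pivot boss lies 13 mm under the pivot
- grip (a point): 53 mm above the pivot, midway between the two black ribbed grip bars (diameter 15, 32 mm long along x) that end the handles. Take them between the fingers along y: width over both bars 66 mm sprung open, about 38 mm at a jaw gap of 11 mm. A spring pushes the bars apart with about 4 N (open) to 8 N (11 mm gap), so the pliers can be carried held 5 to 8 mm narrower than open
- jaws (a point): 40 mm below the pivot, midway between the flat jaw faces (16 mm wide along x, 16 mm high; tips 48 mm below the pivot). Gap 30 mm sprung open (46 mm over the tips' outsides), shrinking 0.7 mm for every 1 mm that the bars are pressed together. Of the squeeze on the bars beyond the spring, about 1.4 times reaches the jaws
- pliers_arm (a joint): closing angle between the halves of the pliers, rad: 0 sprung open, 0.5 at a jaw gap of 11 mm with parallel faces, 0.57 end stop
- stand: tool stand, fixed: dark steel plate 70 x 100 x 6 mm with a grey flared well, 40 mm high, open above, inside 21 mm (x) by 52 mm (y) for the jaws; origin at the centre of the plate's underside, z up. The pliers stand in it with their y along the stand's y (either way round), pivot 51 mm above the stand's origin
- stand_well (a point): centre of the floor of the stand's well, 6 mm above the bench, axes as the stand
- shell: loose grey plastic parcel shell, 0.9 kg, 120 x 120 x 32 mm, with an upright fin along its x (108 mm long, 4 mm thick, top 78 mm above the origin). Origin at the centre of the underside, z up. Three steel press studs in the fin, 52 mm up, at x = -36, 0, +36 mm; the outer two are closed. It slides if pushed sideways with some 4 to 8 N, so it centres itself between the jaws
- stud_cap: cap of the middle stud, diameter 14, 4.5 mm thick, on the shell's +y side of the fin; origin at the centre of its inner face, axes as the shell; moves 5 mm to the shell's -y when pressed. It needs some 20 N to click; more than 35 N crushes it. Opposite, on the -y side, is its back disc (diameter 15), whose face stands 3 to 7 mm from the fin's mid plane, differently each time and not reported, so the squeeze at which it clicks must be felt
- stud_face (a point): centre of that cap's outer face: 11.5 mm from the fin's mid plane when open, 6.5 mm when home
- fin_top (a point): middle of the top edge of the fin, 26 mm above the studs' axes
- stud (a joint): travel of the middle stud, m: 0 open, 0.005 home. It resists with up to about 20 N in the first 2 mm, then past the middle it snaps home by itself and stays; at home it is a hard stop
- tin_1: bystander: round aluminium tin, 62 x 22 mm, origin under its centre
- binder_clip_0: bystander: black binder clip standing on its spine, 32 x 31 x 45 mm
- thread_spool_0: bystander: thread spool, 31 mm wide, 60 mm high
- kraft_box_stamp: bystander: small kraft box, 26 x 52 x 20 mm
There are look-alikes about, which are no part of the job. Leave any green look-alike of the pliers alone.

How it is judged:
By the outcome, as a careful person would: the job done as asked, in the order asked, and still so for the second after the job is handed in, with the robot touching nothing.
It also fails if it takes over 62 s, if anything falls off the work surface, if the arm or the gripper's body presses on something with over 40 N, if the wrist force passes 120 N, or if a joint passes its speed limit or range.

## Working session

There is one attempt and no reset: what is moved stays moved. The work goes in short steps, Python scripts to look and compute and a tool call to move; the robot and the scene stay as the last step left them, time stands still between calls to the robot, and variables do not carry over. Pictures are saved under pics/ and viewed, on a budget of 10 in all, crops included, one or two more only if the job needs it, and the job is handed in when it is done.

Besides the shell and the picture viewer there is one more tool, called after ">>>" as name([rows], argument=value, ...), one row to a line, values as JSON. servo_tool: Moves the arm, as the interface text tells. Its arguments: {"type":"object","properties":{"deltas":{"type":"array"},"grip_force":{"type":"number"}},"required":["deltas"]}

```bash
mkdir -p pics; ls; cat > h.py <<'E'
import numpy as np, cv2, sys
from cell import ctrl, optics
def grab(n):
    f=optics.grab_frame(n); return f
def world(f,wrist=False):
    z=f['z_map']; v,u=np.mgrid[0:z.shape[0],0:z.shape[1]]
    a=(u-f['cx'])/f['fx']; b=(v-f['cy'])/f['fy']
    if wrist:
        r=np.hypot(a,b)+1e-9; s=np.tan(r)/r; a=a*s; b=b*s
    P=np.stack([a*z,b*z,z,np.ones_like(z)],-1)
    W=P@np.linalg.inv(f['view']).T
    W[z<=0]=np.nan
    return W[...,:3]
E
python3 - <<'E'
from h import *
for n in ("scene","side"):
    f=grab(n); cv2.imwrite(f'pics/{n}1.png',f['color'][...,::-1]); np.save(f'{n}1.npy',world(f)); 
    print(n,np.linalg.inv(f['view'])[:3].round(2).tolist(),f['fx'])
print(ctrl.sense())
E
```

```text
pics
scene [[-0.82, -0.39, 0.42, 33.26], [-0.58, 0.56, -0.59, 840.79], [-0.0, -0.73, -0.69, 848.51]] 425.6388450474326
side [[-0.59, -0.69, 0.41, 122.66], [-0.8, 0.51, -0.3, 465.81], [-0.0, -0.51, -0.86, 968.93]] 487.7330498424043
{'time': 0.1, 'joint_pos': array([-1.28151992,  0.61585495, -0.01266903,  1.42477408,  0.00810969,
        1.10337669, -0.0404046 ]), 'joint_velocities': array([-0.00055216, -0.00286691, -0.0010577 , -0.00280323, -0.00123197,
        0.00282713,  0.00018149]), 'joint_torque': array([ 1.43966936e-03, -4.70384502e+01,  2.60370830e-01, -1.71569932e+01,
        1.01121882e-02,  5.88329494e-03, -8.14911402e-06]), 'eef_pos': array([201.61863556, 617.24180289, 244.22098604]), 'orientation': array([-1.81589082e-04,  1.57179384e-01,  9.87569362e-01, -1.16758213e-03]), 'ft_force': array([-0.06647263, -0.08245581,  0.17121875]), 'ft_torque': array([0.02598818, 0.04670281, 0.03291276]), 'grip_width': 85.57785954404437}
```

View pics/scene1.png

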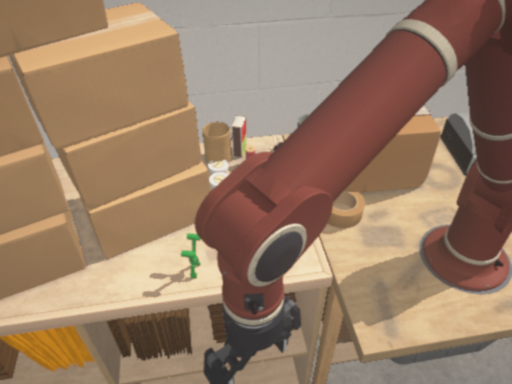

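View pics/side1.png

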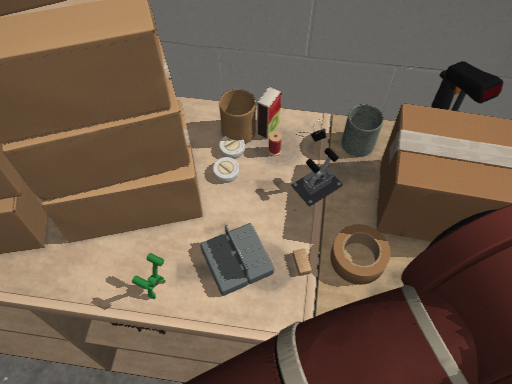

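The side view shows everything: stand and pliers near (318,180) with black bars at (318,134) and (331,155), shell at (237,258) with its fin running about (228,230)-(247,270), and the green look-alike at (152,278). In the scene view the arm hides the work.

```bash
python3 - <<'E'
from h import *
W=np.load('side1.npy'); im=cv2.imread('pics/side1.png')
for (u,v) in [(318,134),(331,155),(318,168),(318,185),(228,230),(237,248),(247,268),(237,258),(303,262),(226,169),(362,130),(275,145),(240,115)]:
    print((u,v),W[v,u].round(0), im[v,u])
g=cv2.cvtColor(im,cv2.COLOR_BGR2GRAY)
# bars : z>80 near stand
U,V=np.meshgrid(np.arange(512),np.arange(384))
m=(U>300)&(U<345)&(V>122)&(V<165)&(W[...,2]>80)&(W[...,2]<140)
n,l,s,c=cv2.connectedComponentsWithStats(m.astype(np.uint8))
for i in range(1,n):
    if s[i,4]>15: 
        p=W[l==i]; print('bar',s[i],np.median(p,0).round(1),p.min(0).round(0),p.max(0).round(0))
# stand plate
m=(U>285)&(U<350)&(V>160)&(V<210)&(W[...,2]>2)&(W[...,2]<12)&(g<90)
p=W[m][:,:2].astype(np.float32); print('plate',m.sum(),cv2.minAreaRect(p))
# shell
m=(U>195)&(U<280)&(V>215)&(V<300)&(W[...,2]>26)&(W[...,2]<37)
p=W[m][:,:2].astype(np.float32); print('shell',m.sum(),cv2.minAreaRect(p))
m=(U>195)&(U<280)&(V>205)&(V<300)&(W[...,2]>70)&(W[...,2]<86)
p=W[m]; print('fin',m.sum(),cv2.minAreaRect(p[:,:2].astype(np.float32)),np.median(p,0))
a=cv2.resize(im[200:305,190:290],None,fx=4,fy=4,interpolation=cv2.INTER_CUBIC);b=cv2.resize(im[115:220,280:380],None,fx=4,fy=4,interpolation=cv2.INTER_CUBIC)
cv2.imwrite('pics/crop1.png',np.hstack([a,b]))
E
```

```text
(318, 134) [ 621. -101.   16.] [13 13 11]
(331, 155) [512. -31. 110.] [14 14 14]
(318, 168) [504.  12. 107.] [21 21 21]
(318, 185) [499.   7.  41.] [75 74 74]
(228, 230) [510. 243.  79.] [107 114 115]
(237, 248) [468. 250.  75.] [116 118 113]
(247, 268) [421. 260.  77.] [107 109 105]
(237, 258) [465. 254.  36.] [45 45 42]
(303, 262) [381. 145.  20.] [112 148 183]
(226, 169) [667. 142.  22.] [ 85 104 118]
(362, 130) [ 528. -138.   99.] [72 80 74]
(275, 145) [643.  17.  42.] [31 29 80]
(240, 115) [718.  62. 111.] [ 78 116 148]
bar [324 148  15  16 129] [514.6 -31.4 107.5] [500. -42.  81.] [531. -21. 116.]
bar [306 159  11   6  45] [525.2  16.9 109.8] [513.   9. 101.] [533.  23. 115.]
plate 617 ((497.1271057128906, -30.75658416748047), (147.93946838378906, 103.59697723388672), 86.27217864990234)
shell 2741 ((472.5495300292969, 250.3397216796875), (120.19325256347656, 120.8648910522461), 78.43720245361328)
fin 124 ((472.4239196777344, 250.3573760986328), (4.55806827545166, 107.1964340209961), 78.34193420410156) [471.81782249 250.72988235  76.71500935]
```

View pics/crop1.png

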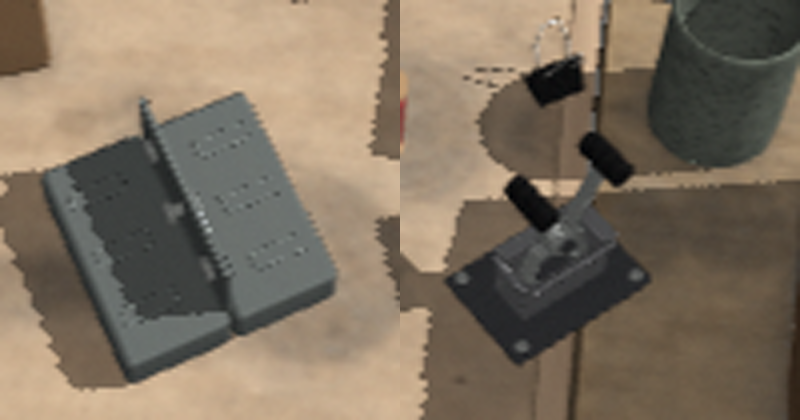

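Crop: the middle stud stands out at crop (175,210), on the world +y side of the fin. The pliers' bars are at crop (530,203) and (606,157). The binder clip is behind them at (556,80), which corrupted my bar mask, so I'll redo that mask and the plate fit.

```bash
cat >> h.py <<'E'
def goto(p,yaw_dir=None):
    """tool-frame turn about z then shift (mm) in the turned frame, to bring TCP to p with tool y along yaw_dir"""
    from scipy.spatial.transform import Rotation as R
    s=ctrl.sense(); q=s['orientation']; r=R.from_quat([q[1],q[2],q[3],q[0]]); a=0
    M=r.as_matrix()
    if yaw_dir is not None:
        d=M.T@np.array([*yaw_dir,0]); a=np.arctan2(-d[0],d[1]); a=(a+np.pi/2)%np.pi-np.pi/2
        M=M@R.from_rotvec([0,0,a]).as_matrix()
    print('pos',s['eef_pos'].round(1),'turn',round(a,4),'shift',(M.T@(np.array(p)-s['eef_pos'])).round(1),'tool z',M[:,2].round(3),'w',round(s['grip_width'],1),'F',s['ft_force'].round(1),'t',s['time'])
E
python3 - <<'E'
from h import *
W=np.load('side1.npy'); im=cv2.imread('pics/side1.png')
U,V=np.meshgrid(np.arange(512),np.arange(384)); g=im.max(2)
ce=[]
for box in ((322,146,341,164),(304,157,321,176)):
    m=(U>=box[0])&(U<box[2])&(V>=box[1])&(V<box[3])&(W[...,2]>90)&(W[...,2]<125)&(g<50)
    p=W[m]; r=cv2.minAreaRect(p[:,:2].astype(np.float32)); top=p[:,2].max(); ce.append(r[0]); print('bar',m.sum(),r,np.percentile(p[:,2],[5,50,97]))
d=np.subtract(ce[1],ce[0]); print('mid',np.mean(ce,0),'dir',d/np.hypot(*d),np.hypot(*d))
sat=im.max(2).astype(int)-im.min(2)
m=(U>285)&(U<350)&(V>160)&(V<210)&(W[...,2]>3)&(W[...,2]<10)&(sat<12)
n,l,s,c=cv2.connectedComponentsWithStats(m.astype(np.uint8)); i=1+s[1:,4].argmax()
p=W[l==i][:,:2].astype(np.float32); print('plate',len(p),cv2.minAreaRect(p))
goto([515,-5,200],d/np.hypot(*d))
E
```

```text
bar 94 ((515.4216918945312, -34.036739349365234), (13.076665878295898, 31.317472457885742), 89.14277648925781) [103.05895764 108.64149568 113.85284394]
bar 93 ((516.567138671875, 18.125354766845703), (12.626072883605957, 31.477937698364258), 88.05177307128906) [102.36948849 109.26708798 113.71201833]
mid [515.99441528  -7.95569229] dir [0.02195408 0.99975898] 52.174669245795656
plate 522 ((515.7852172851562, -9.41830825805664), (99.82057189941406, 69.80310821533203), 87.875732421875)
pos [201.6 617.2 244.2] turn -0.2937 shift [-327.  -615.1   45.4] tool z [-0.001 -0.002 -1.   ] w 85.6 F [-0.1 -0.1  0.2] t 0.1
```

>>> servo_tool([
  [0, 0, -0.098, 0, 0, 0, 1],
  [0, 0, -0.098, 0, 0, 0, 1],
  [0, 0, -0.098, 0, 0, 0, 1],
  [0, 0, 0, -0.0136, -0.0256, 0, 1],
  [0, 0, 0, -0.0136, -0.0256, 0, 1],
  [0, 0, 0, -0.0136, -0.0256, 0, 1],
  [0, 0, 0, -0.0136, -0.0256, 0, 1],
  [0, 0, 0, -0.0136, -0.0256, 0, 1],
  [0, 0, 0, -0.0136, -0.0256, 0, 1],
  [0, 0, 0, -0.0136, -0.0256, 0, 1],
  [0, 0, 0, -0.0136, -0.0256, 0, 1],
  [0, 0, 0, -0.0136, -0.0256, 0, 1],
])

```text
time: 1.1
eef_pos: [319.4, 383.2, 245.0]
orientation: [-0.0, 0.011, 1.0, -0.0]
ft_force: [-0.4, -0.2, 1.0]
grip_width: 85.8
```

>>> servo_tool([
  [0, 0, 0, -0.0136, -0.0256, 0, 1],
  [0, 0, 0, -0.0136, -0.0256, 0, 1],
  [0, 0, 0, -0.0136, -0.0256, 0, 1],
  [0, 0, 0, -0.0136, -0.0256, 0, 1],
  [0, 0, 0, -0.0136, -0.0256, 0, 1],
  [0, 0, 0, -0.0136, -0.0256, 0, 1],
  [0, 0, 0, -0.0136, -0.0256, 0, 1],
  [0, 0, 0, -0.0136, -0.0256, 0, 1],
  [0, 0, 0, -0.0136, -0.0256, 0, 1],
  [0, 0, 0, -0.0136, -0.0256, 0, 1],
  [0, 0, 0, -0.0136, -0.0256, 0, 1],
  [0, 0, 0, -0.0136, -0.0256, 0, 1],
])

```text
time: 2.1
eef_pos: [475.8, 72.7, 245.1]
orientation: [-0.0, 0.011, 1.0, -0.0]
ft_force: [0.2, 0.3, 0.8]
grip_width: 85.5
```

```bash
python3 - <<'E'
from h import *
goto([516,-8.7,104],(0.033,1))
f=grab('wrist'); cv2.imwrite('pics/w1.png',f['color'][...,::-1]); np.save('w1.npy',world(f,True))
g=grab('scene'); cv2.imwrite('pics/s2.png',g['color'][...,::-1]); np.save('s2.npy',world(g))
cv2.imwrite('pics/both2.png',cv2.resize(np.hstack([f['color'],g['color']])[...,::-1],None,fx=.78,fy=.78))
E
```

```text
pos [475.8  72.7 245.1] turn 0.0113 shift [-43.  -80.1 141. ] tool z [-0.001 -0.    -1.   ] w 85.5 F [0.2 0.3 0.8] t 2.1
```

View pics/both2.png

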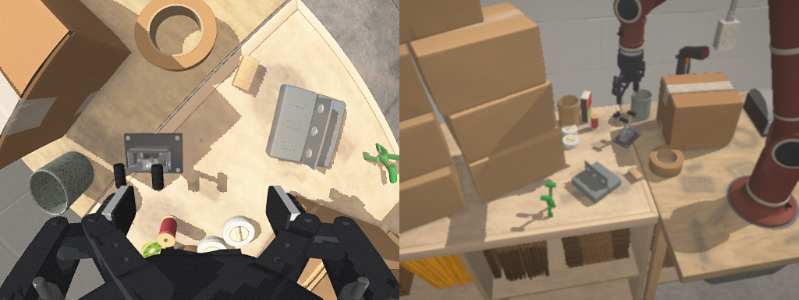

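The wrist view (left half) shows the bars at about (120,180) and (157,177), and the shell with the fin's -y side studs near (313,145). The scene view (right half) shows the shell at (595,180). Next I refine both from these views.

```bash
python3 - <<'E'
from h import *
ce=[]
for n,W,im in (('w',np.load('w1.npy'),cv2.imread('pics/w1.png')),('s',np.load('s2.npy'),cv2.imread('pics/s2.png'))):
    g=im.max(2)
    near=(np.hypot(W[...,0]-516,W[...,1]+8.7)<60)&(W[...,2]>90)&(W[...,2]<118)&(g<70)
    k,l,s,c=cv2.connectedComponentsWithStats(near.astype(np.uint8))
    for i in range(1,k):
        if s[i,4]>20:
            p=W[l==i]; print(n,'bar',s[i],[np.round(x,1) for x in cv2.minAreaRect(p[:,:2].astype(np.float32))],np.percentile(p[:,2],[5,95]).round(1))
    # fin frame
    c0=np.array([472.5,250.4]); N=np.array([.202,.979]); X=np.array([.979,-.202])
    D=W[...,:2]-c0; a=D@X; b=D@N; z=W[...,2]
    m=(abs(a)<58)&(abs(b)<12)&(z>73)&(z<84); p=W[m]; print(n,'fintop',m.sum(),[np.round(x,1) for x in cv2.minAreaRect(p[:,:2].astype(np.float32))])
    for x0 in (-36,0,36):
        for sgn in (1,-1):
            m=(abs(a-x0)<9)&(b*sgn>1)&(b*sgn<16)&(abs(z-52)<9)
            if m.sum(): print(n,x0,sgn,m.sum(),np.percentile(b[m],[5,50,95]).round(1))
    m=(abs(a)<62)&(abs(b)<62)&(z>20)&(z<90)
    v,u=np.where(m); cr=im[v.min():v.max(),u.min():u.max()]; 
    cv2.imwrite(f'pics/c_{n}.png',cv2.resize(cr,(400,400)))
cv2.imwrite('pics/c2.png',np.hstack([cv2.imread('pics/c_w.png'),cv2.imread('pics/c_s.png')]))
E
```

```text
w bar [146 209  16  33 397] [array([517.1, -33.4]), array([14.4, 32.1]), np.float64(87.2)] [105.2 113.4]
w bar [194 211  16  33 456] [array([517.8,  17.1]), array([14.7, 32.3]), np.float64(88.8)] [105.2 113.3]
w fintop 500 [array([474. , 251.4]), array([  6.7, 107.9]), np.float64(78.1)]
w -36 -1 68 [-3.6 -2.8 -1.3]
w 0 -1 70 [-5.5 -4.6 -1.4]
w 36 1 1 [1. 1. 1.]
w 36 -1 70 [-3.6 -2.6 -1.2]
s bar [293 143  10   6  37] [array([513., -31.]), array([13.5, 26.6]), np.float64(82.8)] [104.  113.5]
s bar [283 151  10   6  34] [array([515.6,  21.4]), array([27.4,  9.1]), np.float64(2.8)] [105.  112.7]
s fintop 95 [array([473.9, 252.2]), array([  7. , 107.1]), np.float64(78.2)]
s -36 1 28 [1.9 6.2 8.5]
s 0 1 36 [ 2.9  5.6 12.8]
s 36 1 22 [2.8 5.5 8.4]
```

View pics/c2.png

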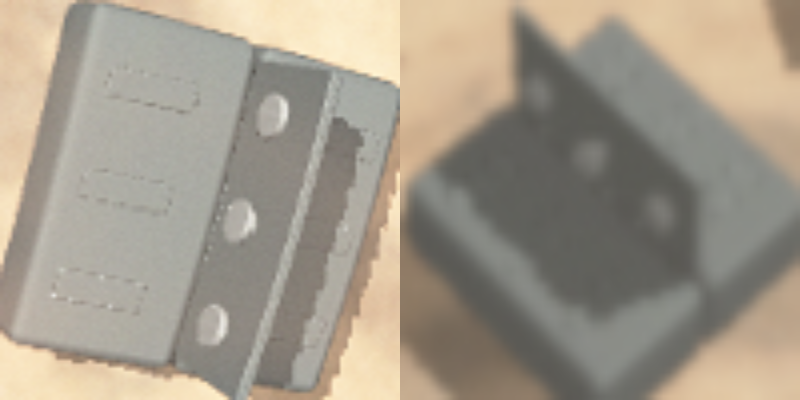

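Cap side confirmed as world +y, standing out about 12 mm. The back disc on -y stands about 6 mm out. Now going to the pliers.

>>> servo_tool([
  [0, 0, 0.0113, 0, 0, 0, 1],
  [0, 0, 0, -0.0073, -0.0133, 0.007, 1],
  [0, 0, 0, -0.0073, -0.0133, 0.007, 1],
  [0, 0, 0, -0.0073, -0.0133, 0.007, 1],
  [0, 0, 0, -0.0073, -0.0133, 0.007, 1],
  [0, 0, 0, -0.0073, -0.0133, 0.007, 1],
  [0, 0, 0, -0.0073, -0.0133, 0.007, 1],
  [0, 0, 0, 0, 0, 0.015, 1],
  [0, 0, 0, 0, 0, 0.015, 1],
  [0, 0, 0, 0, 0, 0.015, 1],
  [0, 0, 0, 0, 0, 0, 1],
])

```text
time: 3.12
eef_pos: [514.3, -5.1, 155.6]
orientation: [-0.003, 0.015, 1.0, 0.0]
ft_force: [-0.5, 0.0, -0.5]
grip_width: 85.2
```

```bash
python3 - <<'E'
from h import *
goto([516.8,-8.4,98],(0.033,1))
f=grab('wrist'); W=world(f,True); im=f['color']; np.save('w2.npy',W); cv2.imwrite('pics/w2.png',im[...,::-1])
near=(np.hypot(W[...,0]-516,W[...,1]+8.7)<50)&(W[...,2]>98)&(W[...,2]<120)&(im.max(2)<70)
k,l,s,c=cv2.connectedComponentsWithStats(near.astype(np.uint8))
for i in range(1,k):
    if s[i,4]>40:
        p=W[l==i]; print('bar',s[i],[np.round(x,1) for x in cv2.minAreaRect(p[:,:2].astype(np.float32))],np.percentile(p[:,2],[5,95]).round(1))
E
```

```text
pos [514.3  -5.1 155.6] turn 0.0024 shift [-3.  -3.3 57.6] tool z [-0.007  0.001 -1.   ] w 85.2 F [-0.5  0.  -0.5] t 3.1167
bar [ 201  199   24   51 1075] [array([517. , -33.9]), array([14.6, 31.6]), np.float64(88.2)] [105.9 113.4]
bar [ 279  199   24   50 1033] [array([518.4,  16.8]), array([14.3, 31.4]), np.float64(87.9)] [106.6 113.5]
```

>>> servo_tool([
  [0, 0, 0, 0, 0, 0.01, 1],
  [0, 0, 0, 0, 0, 0, 1],
  [0, 0, 0, 0, 0, 0, 1],
])

```text
time: 3.42
eef_pos: [516.8, -6.6, 148.4]
orientation: [-0.0, 0.016, 1.0, 0.0]
ft_force: [0.1, -0.0, -0.4]
grip_width: 85.6
```

```bash
python3 - <<'E'
from h import *
goto([517.3,-8.4,98],(0.033,1))
E
```

```text
pos [516.8  -6.6 148.4] turn 0.0006 shift [-0.6 -1.8 50.4] tool z [-0.  0. -1.] w 85.6 F [ 0.1 -0.  -0.4] t 3.4167
```

>>> servo_tool([
  [0, 0, 0, -0.0006, -0.0018, 0.012, 1],
  [0, 0, 0, 0, 0, 0.013, 1],
  [0, 0, 0, 0, 0, 0.013, 1],
  [0, 0, 0, 0, 0, 0.012, 1],
  [0, 0, 0, 0, 0, 0, 1],
  [0, 0, 0, 0, 0, 0, 1],
  [0, 0, 0, 0, 0, 0, 0.8],
  [0, 0, 0, 0, 0, 0, 0.65],
  [0, 0, 0, 0, 0, 0, 0.58],
  [0, 0, 0, 0, 0, 0, 0.5],
  [0, 0, 0, 0, 0, 0, 0.42],
  [0, 0, 0, 0, 0, 0, 0.42],
], grip_force=20)

```text
time: 4.42
eef_pos: [520.5, -9.1, 101.7]
orientation: [0.004, 0.017, 1.0, -0.0]
ft_force: [-0.3, -0.3, 15.4]
grip_width: 60.8
```

>>> servo_tool([
  [0, 0, 0, 0, 0, 0, 0.42],
  [0, 0, 0, 0, 0, 0, 0.42],
])

```text
time: 4.58
eef_pos: [520.6, -9.2, 101.7]
orientation: [0.004, 0.017, 1.0, -0.0]
ft_force: [-1.6, 0.2, 15.0]
grip_width: 61.2
```

```bash
python3 - <<'E'
from h import *
goto([517.3,-8.4,98],(0.033,1))
f=grab('side'); W=world(f); im=f['color']; cv2.imwrite('pics/w3.png',cv2.resize(im[90:240,260:400],None,fx=4,fy=4)[...,::-1])
E
```

```text
pos [520.6  -9.2 101.7] turn -0.0003 shift [3.3 0.7 3.7] tool z [ 0.008 -0.    -1.   ] w 61.2 F [-1.6  0.2 15. ] t 4.5833
```

View pics/w3.png

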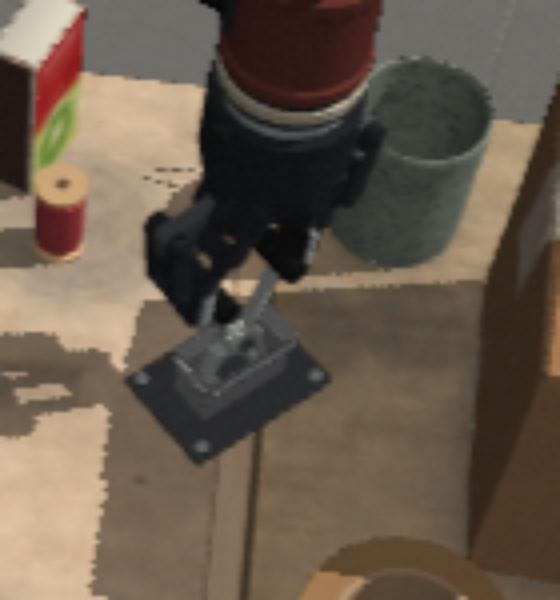

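The pliers are between the fingers at 61 mm. The arm is being pushed up with 15 N because the pads swing down as they close, so I lift slowly.

>>> servo_tool([
  [0, 0, 0, 0, 0, -0.002, 0.41],
  [0, 0, 0, 0, 0, -0.002, 0.41],
  [0, 0, 0, 0, 0, -0.004, 0.41],
  [0, 0, 0, 0, 0, -0.006, 0.41],
  [0, 0, 0, 0, 0, -0.01, 0.41],
  [0, 0, 0, 0, 0, -0.01, 0.41],
  [0, 0, 0, 0, 0, -0.01, 0.41],
  [0, 0, 0, 0, 0, -0.012, 0.41],
  [0, 0, 0, 0, 0, -0.012, 0.41],
  [0, 0, 0, 0, 0, -0.012, 0.41],
  [0, 0, 0, 0, 0, -0.012, 0.41],
  [0, 0, 0, 0, 0, -0.012, 0.41],
])

```text
time: 5.63
eef_pos: [517.1, -8.9, 203.8]
orientation: [0.0, 0.017, 1.0, -0.0]
ft_force: [0.1, -0.4, -1.8]
grip_width: 60.5
```

>>> servo_tool([
  [0, 0, 0, 0, 0, 0, 0.41],
  [0, 0, 0, 0, 0, 0, 0.41],
  [0, 0, 0, 0, 0, 0, 0.41],
])

```text
time: 5.88
eef_pos: [516.8, -8.9, 202.1]
orientation: [-0.0, 0.017, 1.0, -0.0]
ft_force: [-0.2, -0.2, -1.9]
grip_width: 60.0
```

```bash
python3 - <<'E'
from h import *
goto([473.4,251.2,200],(.202,.979))
f=grab('side'); W=world(f); im=f['color']; np.save('s4.npy',W); cv2.imwrite('pics/s4.png',im[...,::-1])
g=grab('wrist'); Ww=world(g,True); np.save('w4.npy',Ww);cv2.imwrite('pics/w4.png',g['color'][...,::-1])
cv2.imwrite('pics/b4.png',np.hstack([cv2.resize(im[60:240,270:410],(400,514)),cv2.resize(g['color'],(400,300))] if 0 else [cv2.resize(im[60:220,260:420],(400,400)),cv2.resize(g['color'],(400,400))])[...,::-1])
E
```

```text
pos [516.8  -8.9 202.1] turn 0.1704 shift [ 95.1 245.9   2.1] tool z [-0.001 -0.    -1.   ] w 60.0 F [-0.2 -0.2 -1.9] t 5.8833
```

View pics/b4.png

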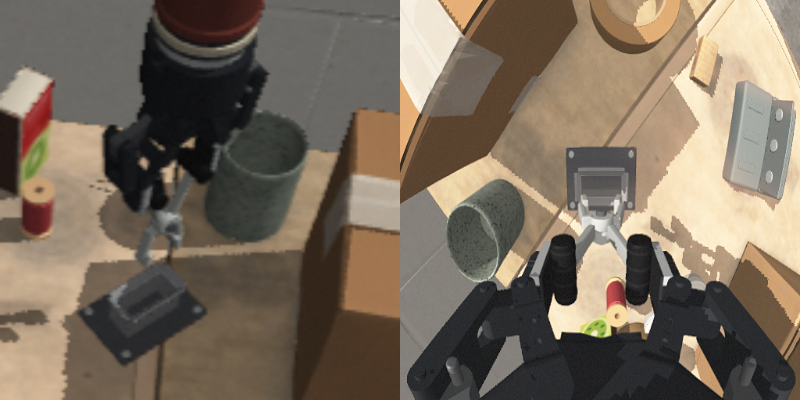

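Pliers held upright and clear of the stand. In the side crop the jaws are at (160,235); in the wrist view the bars are at (563,270) and (638,270). Next I check the tilt and the tip height.

```bash
python3 - <<'E'
from h import *
for n in 'sw':
    W=np.load(n+'4.npy'); D=W[...,:2]-[516.8,-8.9]; N=np.array([.033,1]); X=np.array([1,-.033])
    b=D@N; a=D@X; z=W[...,2]
    for lo,hi in ((98,106),(106,120),(120,135),(135,145),(145,158),(158,175),(190,215)):
        m=(abs(a)<30)&(abs(b)<45)&(z>lo)&(z<hi)
        if m.sum()>3: print(n,lo,hi,m.sum(),'x',np.percentile(a[m],[3,50,97]).round(1),'y',np.percentile(b[m],[3,50,97]).round(1),'z',z[m].min().round(1))
E
```

```text
s 106 120 45 x [-10.8  -7.1   4. ] y [-18.9  13.   20.6] z 106.1
s 120 135 48 x [-10.1  -5.6   1.4] y [-18.7  15.6  20.3] z 120.0
s 135 145 31 x [-9.3 -5.5  1.7] y [-15.8  14.2  18.2] z 135.3
s 145 158 62 x [-13.3  -7.3   4.3] y [-16.2   5.6  14.4] z 145.1
s 158 175 69 x [-8.9 -4.8  2.1] y [-13.4  -4.5  13.3] z 158.6
s 190 215 270 x [-17.1  -7.   10.8] y [-33.3 -17.5  42.1] z 190.3
w 106 120 91 x [-9.9 -9.4 -1.7] y [-21.6 -13.3  21.9] z 108.4
w 120 135 307 x [-9.4 -6.   0.5] y [-20.3  12.7  21.4] z 120.0
w 135 145 109 x [-6.4 -5.7  1.2] y [-17.8 -11.8  18.7] z 135.2
w 145 158 509 x [-11.9  -6.    1.9] y [-15.5   0.2  16.5] z 145.0
w 158 175 866 x [-8.7 -3.4  6.4] y [-10.3   0.8  11.1] z 158.0
w 190 215 5108 x [-16.2  -5.1  13.7] y [-35.2  14.9  35.8] z 190.0
```

>>> servo_tool([
  [0, 0, 0.0852, 0, 0, 0, 0.41],
  [0, 0, 0.0852, 0, 0, 0, 0.41],
  [0, 0, 0, 0.0034, 0.0088, 0, 0.41],
  [0, 0, 0, 0.0067, 0.0178, 0, 0.41],
  [0, 0, 0, 0.0067, 0.0178, 0, 0.41],
  [0, 0, 0, 0.0067, 0.0178, 0, 0.41],
  [0, 0, 0, 0.0067, 0.0178, 0, 0.41],
  [0, 0, 0, 0.0067, 0.0178, 0, 0.41],
  [0, 0, 0, 0.0067, 0.0178, 0, 0.41],
  [0, 0, 0, 0.0067, 0.0178, 0, 0.41],
  [0, 0, 0, 0.0067, 0.0178, 0, 0.41],
  [0, 0, 0, 0.0067, 0.0178, 0, 0.41],
])

```text
time: 6.98
eef_pos: [488.1, 171.2, 201.8]
orientation: [-0.001, 0.1, 0.995, -0.0]
ft_force: [0.5, -0.1, -2.0]
grip_width: 60.5
```

>>> servo_tool([
  [0, 0, 0, 0.0067, 0.0178, 0, 0.41],
  [0, 0, 0, 0.0067, 0.0178, 0, 0.41],
  [0, 0, 0, 0.0067, 0.0178, 0, 0.41],
  [0, 0, 0, 0.0067, 0.0178, 0, 0.41],
  [0, 0, 0, 0.0034, 0.0089, 0, 0.41],
  [0, 0, 0, 0, 0, 0, 0.41],
  [0, 0, 0, 0, 0, 0, 0.41],
  [0, 0, 0, 0, 0, 0, 0.41],
  [0, 0, 0, 0, 0, 0, 0.41],
])

```text
time: 7.73
eef_pos: [476.2, 252.2, 202.2]
orientation: [0.0, 0.103, 0.995, -0.001]
ft_force: [0.3, 1.3, -1.6]
grip_width: 60.0
```

```bash
cat > m.py <<'E'
from h import *
def meas(tag,P,c0=(473.4,251.2)):
    s=ctrl.sense()
    goto(P,(.202,.979)); N=np.array([.202,.979]); X=np.array([.979,-.202]); tcp=s['eef_pos']
    t=tcp[:2]-c0; print('TCP in fin frame x,y',(t@X).round(1),(t@N).round(1))
    out=[]
    for n in ('side','wrist'):
        f=grab(n); W=world(f,n=='wrist'); cv2.imwrite(f'pics/{tag}_{n}.png',f['color'][...,::-1]); np.save(f'{tag}_{n}.npy',W)
        D=W[...,:2]-c0; a=D@X; b=D@N; z=W[...,2]; tz=tcp[2]
        m=(abs(a)<58)&(abs(b)<8)&(z>74)&(z<82); r=cv2.minAreaRect(W[m][:,:2].astype(np.float32))
        print(n,'fin',m.sum(),np.round((np.array(r[0])-c0)@np.array([X,N]).T,1),np.round(r[1],1),round(r[2],1))
        for q,lo,hi in (('tips',-98,-84),('jaw',-84,-70),('mid',-60,-40),('bars',-10,14)):
            m=(abs(a-t@X)<25)&(abs(b-t@N)<45)&(z>tz+lo)&(z<tz+hi)
            if m.sum()>5: print(' ',q,m.sum(),'x',np.percentile(a[m],[3,97]).round(1),'y',np.percentile(b[m],[3,97]).round(1),'z',np.percentile(z[m],[2,98]).round(1))
E
python3 - <<'E'
from m import *
meas('m1',[475,253.6,146])
E
```

```text
pos [476.2 252.2 202.2] turn -0.0023 shift [ 1.5  1.2 56.2] tool z [-0.    -0.001 -1.   ] w 60.0 F [ 0.3  1.3 -1.6] t 7.7333
TCP in fin frame x,y 2.5 1.5
side fin 84 [-5.6 -1.1] [ 4.6 99.3] 78.1
  tips 22 x [-8.8 -3.4] y [-19.8  20.6] z [106.7 117.9]
  jaw 49 x [-7.4  3.6] y [-20.   21.3] z [118.8 130.4]
  mid 135 x [-9.9  7.4] y [-14.5  16.6] z [143.3 161.7]
  bars 339 x [-14.1  14.2] y [-39.   40.8] z [196.7 215.2]
wrist fin 401 [0.3 0.9] [  3.6 107.2] 78.2
  tips 58 x [-7.  -3.4] y [-17.4  21.8] z [109.3 117.9]
  jaw 300 x [-6.8  3.5] y [-19.6  24.1] z [118.7 131.1]
  mid 904 x [-9.1  8.6] y [-13.8  17.8] z [144.3 162.1]
  bars 5137 x [-13.5  16.2] y [-33.6  37.9] z [196.2 215.4]
```

>>> servo_tool([
  [0, 0, 0, 0.0006, 0.0012, 0.006, 0.41],
  [0, 0, 0, 0, 0, 0.008, 0.41],
  [0, 0, 0, 0, 0, 0.008, 0.41],
  [0, 0, 0, 0, 0, 0.008, 0.41],
  [0, 0, 0, 0, 0, 0.007, 0.41],
  [0, 0, 0, 0, 0, 0.006, 0.41],
  [0, 0, 0, 0, 0, 0.006, 0.41],
  [0, 0, 0, 0, 0, 0.005, 0.41],
  [0, 0, 0, 0, 0, 0.003, 0.41],
  [0, 0, 0, 0, 0, 0, 0.41],
  [0, 0, 0, 0, 0, 0, 0.41],
  [0, 0, 0, 0, 0, 0, 0.41],
])

```text
time: 8.83
eef_pos: [475.7, 255.5, 145.6]
orientation: [0.0, 0.102, 0.995, 0.0]
ft_force: [-0.1, 0.3, -2.3]
grip_width: 60.2
```

```bash
python3 - <<'E'
from m import *
meas('m2',[475,253.6,145])
a=cv2.imread('pics/m2_side.png')[170:310,170:310]; b=cv2.imread('pics/m2_wrist.png')
cv2.imwrite('pics/b5.png',np.hstack([cv2.resize(a,(400,400),interpolation=cv2.INTER_CUBIC),cv2.resize(b[110:310,156:356],(400,400))]))
E
```

```text
pos [475.7 255.5 145.6] turn 0.0 shift [ 0.3 -2.   0.6] tool z [ 0.001  0.    -1.   ] w 60.2 F [-0.1  0.3 -2.3] t 8.8333
TCP in fin frame x,y 1.4 4.7
side fin 77 [-2.1 -1. ] [  4.4 103.7] 78.5
  tips 61 x [-18.4   4.1] y [-15.   23.1] z [49.3 61.2]
  jaw 62 x [-20.    3.5] y [-16.7  25.1] z [62.1 75.3]
  mid 114 x [-11.    7.1] y [-11.3  19. ] z [ 86.  105.4]
  bars 296 x [-15.6  12.8] y [-33.5  44. ] z [139.3 158.9]
wrist fin 665 [0.7 0.9] [  4.1 107.7] 78.3
  tips 235 x [-8.1  1.9] y [-14.   24.7] z [53.1 61.4]
  jaw 295 x [-7.8  2.3] y [-16.5  27.2] z [62.3 75.2]
  mid 932 x [-10.2   7.5] y [-10.7  20.8] z [ 87.4 105.6]
  bars 5155 x [-14.8  15. ] y [-30.8  40.8] z [139.6 159. ]
```

View pics/b5.png

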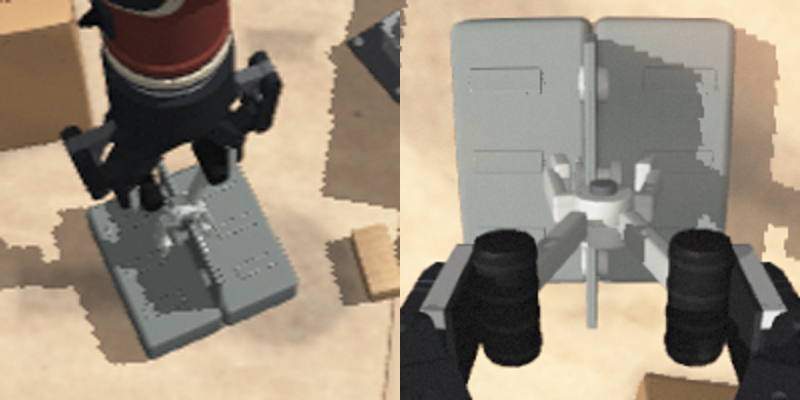

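The jaws straddle the fin with the middle stud between them (wrist crop around (603,185)). They sit about 2 mm too far to +y, so I correct that and start closing, raising the tool as the pads swing forward.

>>> servo_tool([
  [0, 0, 0, 0, -0.001, 0, 0.41],
  [0, 0, 0, 0, -0.0009, 0, 0.41],
  [0, 0, 0, 0, 0, 0, 0.41],
  [0, 0, 0, 0, 0, 0, 0.41],
  [0, 0, 0, 0, 0, -0.0008, 0.37],
  [0, 0, 0, 0, 0, -0.0008, 0.33],
  [0, 0, 0, 0, 0, -0.0008, 0.29],
  [0, 0, 0, 0, 0, -0.0008, 0.25],
  [0, 0, 0, 0, 0, -0.0006, 0.22],
  [0, 0, 0, 0, 0, 0, 0.22],
  [0, 0, 0, 0, 0, 0, 0.22],
], grip_force=20)

```text
time: 9.85
eef_pos: [475.0, 253.5, 149.2]
orientation: [0.0, 0.102, 0.995, 0.0]
ft_force: [-0.2, 0.8, -1.2]
grip_width: 52.1
```

```bash
python3 - <<'E'
from m import *
meas('m3',[475,253.6,145])
E
```

```text
pos [475.  253.5 149.2] turn 0.0001 shift [0.  0.1 4.2] tool z [ 0.  0. -1.] w 52.1 F [-0.2  0.8 -1.2] t 9.85
TCP in fin frame x,y 1.1 2.6
side fin 74 [-3.  -0.9] [  4.5 102.6] 78.2
  tips 78 x [-18.8   2.2] y [-14.7  20.2] z [52.1 64.9]
  jaw 53 x [-20.6  24.6] y [-16.4  19.6] z [65.5 78.9]
  mid 103 x [-11.7   6.4] y [-11.   14.3] z [ 89.4 108. ]
  bars 301 x [-15.7  13.6] y [-34.3  38.7] z [145.1 161.3]
wrist fin 640 [0.6 0.9] [  3.9 107.6] 78.3
  tips 369 x [-8.4  1.4] y [-13.8  20.1] z [52.6 65. ]
  jaw 253 x [-21.9  24.4] y [-15.2  22.1] z [65.2 79.1]
  mid 990 x [-10.5   7.3] y [-11.3  17.6] z [ 89.6 108.2]
  bars 5034 x [-15.   14.4] y [-29.9  35.6] z [147.5 162. ]
```

>>> servo_tool([
  [0, 0, 0, 0, 0, -0.0003, 0.2],
  [0, 0, 0, 0, 0, -0.0003, 0.18],
  [0, 0, 0, 0, 0, 0, 0.18],
], grip_force=20)

```text
time: 10.2
eef_pos: [475.0, 253.5, 149.7]
orientation: [0.0, 0.102, 0.995, 0.0]
ft_force: [0.9, -0.2, -1.7]
grip_width: 50.7
```

>>> servo_tool([
  [0, 0, 0, 0, 0, -0.0003, 0.16],
  [0, 0, 0, 0, 0, -0.0003, 0.14],
  [0, 0, 0, 0, 0, 0, 0.14],
])

```text
time: 10.45
eef_pos: [475.1, 253.6, 150.4]
orientation: [0.0, 0.102, 0.995, 0.0]
ft_force: [0.6, 0.5, -1.3]
grip_width: 48.7
```

>>> servo_tool([
  [0, 0, 0, 0, 0, -0.0003, 0.12],
  [0, 0, 0, 0, 0, 0, 0.12],
  [0, 0, 0, 0, 0, 0, 0.12],
])

```text
time: 10.7
eef_pos: [475.0, 253.6, 150.6]
orientation: [0.0, 0.102, 0.995, 0.0]
ft_force: [-0.0, 0.4, -2.0]
grip_width: 47.8
```

>>> servo_tool([
  [0, 0, 0, 0, 0, -0.0003, 0.1],
  [0, 0, 0, 0, 0, 0, 0.1],
  [0, 0, 0, 0, 0, 0, 0.1],
])

```text
time: 10.95
eef_pos: [475.0, 253.6, 150.9]
orientation: [-0.0, 0.102, 0.995, 0.0]
ft_force: [0.0, 0.2, -2.2]
grip_width: 47.3
```

>>> servo_tool([
  [0, 0, 0, 0, 0, -0.0002, 0.08],
  [0, 0, 0, 0, 0, 0, 0.08],
  [0, 0, 0, 0, 0, 0, 0.08],
])

```text
time: 11.2
eef_pos: [475.1, 253.5, 151.2]
orientation: [0.0, 0.102, 0.995, 0.0]
ft_force: [-0.3, 1.5, -1.8]
grip_width: 46.5
```

>>> servo_tool([
  [0, 0, 0, 0, 0, -0.0002, 0.06],
  [0, 0, 0, 0, 0, 0, 0.06],
  [0, 0, 0, 0, 0, 0, 0.06],
])

```text
time: 11.45
eef_pos: [475.1, 253.5, 151.4]
orientation: [0.0, 0.102, 0.995, -0.0]
ft_force: [-0.7, 0.1, -1.2]
grip_width: 46.0
```

>>> servo_tool([
  [0, 0, 0, 0, 0, -0.0002, 0.04],
  [0, 0, 0, 0, 0, 0, 0.04],
  [0, 0, 0, 0, 0, 0, 0.04],
])

```text
time: 11.7
eef_pos: [475.1, 253.4, 151.6]
orientation: [0.0, 0.102, 0.995, -0.0]
ft_force: [-1.1, -0.1, 0.5]
grip_width: 44.9
```

>>> servo_tool([
  [0, 0, 0, 0, 0, -0.0002, 0.02],
  [0, 0, 0, 0, 0, 0, 0.02],
  [0, 0, 0, 0, 0, 0, 0.02],
])

```text
time: 11.95
eef_pos: [475.0, 253.3, 151.8]
orientation: [0.0, 0.102, 0.995, -0.0]
ft_force: [-0.5, 0.1, 0.8]
grip_width: 44.2
```

>>> servo_tool([
  [0, 0, 0, 0, 0, -0.0002, 0.0],
  [0, 0, 0, 0, 0, 0, 0.0],
  [0, 0, 0, 0, 0, 0, 0.0],
])

```text
time: 12.2
eef_pos: [475.0, 253.3, 151.9]
orientation: [-0.0, 0.102, 0.995, -0.0]
ft_force: [-0.2, 0.1, 0.9]
grip_width: 44.6
```

```bash
python3 - <<'E'
from m import *
meas('m4',[475,253.6,145])
a=cv2.imread('pics/m4_side.png')[170:310,170:310]; b=cv2.imread('pics/m4_wrist.png')
cv2.imwrite('pics/b6.png',np.hstack([cv2.resize(a,(400,400),interpolation=cv2.INTER_CUBIC),cv2.resize(b[110:310,156:356],(400,400))]))
E
```

```text
pos [475.  253.3 151.9] turn -0.0001 shift [0.  0.3 6.9] tool z [-0. -0. -1.] w 44.6 F [-0.2  0.1  0.9] t 12.2
TCP in fin frame x,y 1.1 2.4
side fin 48 [-30.4  -0.9] [ 4.1 48.4] 79.3
  tips 75 x [-19.1   2.4] y [-13.7  17.9] z [54.2 67.3]
  jaw 44 x [-22.5   2.1] y [-14.9  17.4] z [68.6 81. ]
  mid 84 x [-11.8   6.3] y [-7.2 10.2] z [ 93.  110.9]
  bars 311 x [-15.9  13. ] y [-31.7  35.1] z [147.  164.3]
wrist fin 594 [0.9 0.8] [  3.6 107.7] 78.3
  tips 358 x [-8.4  0.7] y [-11.9  17.9] z [54.3 66.2]
  jaw 279 x [-22.9  25.3] y [-12.8  18.8] z [68.6 80.8]
  mid 748 x [-10.6   7.3] y [-5.9 11.7] z [ 93.7 111. ]
  bars 5001 x [-14.9  14.7] y [-28.6  34. ] z [148.8 164.7]
```

View pics/b6.png

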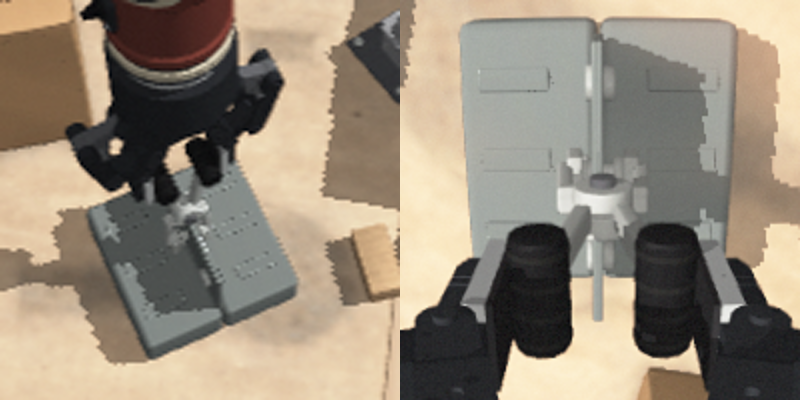

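The jaws are on the stud and stalled at 44.4 mm under 20 N. The pliers have risen, with tips near z=50 (pivot about 98), so they bear only on the stud's upper part. I ease off, lower 4 mm and close again.

>>> servo_tool([
  [0, 0, 0, 0, 0, 0, 0.06],
  [0, 0, 0, 0, 0, 0, 0.12],
  [0, 0, 0, 0, 0, 0, 0.15],
  [0, 0, 0, 0, 0, 0, 0.15],
  [0, 0, 0, 0, 0, 0.002, 0.15],
  [0, 0, 0, 0, 0, 0.002, 0.15],
  [0, 0, 0, 0, 0, 0, 0.15],
  [0, 0, 0, 0, 0, 0, 0.15],
])

```text
time: 12.97
eef_pos: [475.0, 253.6, 147.7]
orientation: [-0.0, 0.102, 0.995, -0.0]
ft_force: [-0.0, 0.8, -2.6]
grip_width: 49.3
```

>>> servo_tool([
  [0, 0, 0, 0, 0, 0, 0.11],
  [0, 0, 0, 0, 0, 0, 0.08],
  [0, 0, 0, 0, 0, -0.0002, 0.06],
  [0, 0, 0, 0, 0, 0, 0.06],
  [0, 0, 0, 0, 0, 0, 0.06],
])

```text
time: 13.38
eef_pos: [475.3, 253.3, 148.7]
orientation: [0.0, 0.102, 0.995, 0.0]
ft_force: [-0.1, -1.9, 4.4]
grip_width: 46.5
```

```bash
python3 - <<'E'
from m import *
meas('m5',[475,253.6,148])
E
```

```text
pos [475.3 253.3 148.7] turn -0.0002 shift [0.4 0.2 0.6] tool z [ 0.001  0.    -1.   ] w 46.5 F [-0.1 -1.9  4.4] t 13.3833
TCP in fin frame x,y 1.5 2.5
side fin 60 [-3.4  0.4] [ 6.7 98.9] 78.1
  tips 75 x [-19.    1.8] y [-13.7  18.3] z [51.3 63.6]
  jaw 42 x [-19.5   0.2] y [-14.7  18.4] z [65.1 78.2]
  mid 85 x [-11.4   6.4] y [-7.2 10.7] z [ 90.4 107.4]
  bars 307 x [-15.3  14. ] y [-32.  35.] z [142.7 160.8]
wrist fin 642 [1.  0.7] [  4.  108.3] 78.3
  tips 383 x [-8.1  1. ] y [-11.7  18. ] z [51.8 63.1]
  jaw 140 x [-20.2  24.8] y [-13.   19.2] z [65.4 78.6]
  mid 753 x [-10.2   7.7] y [-5.7 11.8] z [ 90.6 107.6]
  bars 5021 x [-14.5  15.1] y [-29.3  34.9] z [145.6 161.5]
```

>>> servo_tool([
  [0, 0, 0, 0, 0, -0.0006, 0.04],
  [0, 0, 0, 0, 0, -0.0003, 0.02],
  [0, 0, 0, 0, 0, 0, 0.0],
  [0, 0, 0, 0, 0, 0, 0.0],
], grip_force=20)

```text
time: 13.82
eef_pos: [475.0, 253.3, 148.9]
orientation: [-0.0, 0.102, 0.995, -0.0]
ft_force: [-0.1, -1.5, 2.9]
grip_width: 45.4
```

>>> servo_tool([
  [0, 0, 0, 0, 0, 0, -0.02],
  [0, 0, 0, 0, 0, 0, -0.02],
  [0, 0, 0, 0, 0, 0, -0.02],
], grip_force=21)

```text
time: 14.07
eef_pos: [475.0, 253.3, 149.0]
orientation: [-0.0, 0.102, 0.995, -0.0]
ft_force: [0.0, -1.5, 3.9]
grip_width: 45.2
```

>>> servo_tool([
  [0, 0, 0, 0, 0, 0, -0.03],
  [0, 0, 0, 0, 0, 0, -0.03],
  [0, 0, 0, 0, 0, 0, -0.03],
], grip_force=22)

```text
time: 14.32
eef_pos: [475.0, 253.2, 148.9]
orientation: [-0.0, 0.102, 0.995, -0.0]
ft_force: [0.1, -2.1, 3.6]
grip_width: 41.6
```

The width jumped from 45.2 to 41.6 mm at 22 N, which is the click. I check for the hard stop with a slightly tighter target at low force.

>>> servo_tool([
  [0, 0, 0, 0, 0, 0, -0.05],
  [0, 0, 0, 0, 0, 0, -0.07],
  [0, 0, 0, 0, 0, 0, -0.07],
  [0, 0, 0, 0, 0, 0, -0.07],
], grip_force=21)

```text
time: 14.65
eef_pos: [475.1, 253.4, 149.3]
orientation: [0.0, 0.102, 0.995, 0.0]
ft_force: [-0.6, -2.5, 5.4]
grip_width: 40.2
```

>>> servo_tool([
  [0, 0, 0, 0, 0, -0.0005, -0.08],
  [0, 0, 0, 0, 0, -0.0003, -0.1],
  [0, 0, 0, 0, 0, 0, -0.1],
  [0, 0, 0, 0, 0, 0, -0.1],
], grip_force=21)

```text
time: 14.98
eef_pos: [475.0, 253.4, 149.6]
orientation: [-0.0, 0.102, 0.995, -0.0]
ft_force: [-0.5, -2.1, 1.7]
grip_width: 39.0
```

>>> servo_tool([
  [0, 0, 0, 0, 0, 0, -0.12],
  [0, 0, 0, 0, 0, 0, -0.12],
  [0, 0, 0, 0, 0, 0, -0.12],
], grip_force=21)

```text
time: 15.23
eef_pos: [474.9, 253.4, 149.6]
orientation: [-0.0, 0.102, 0.995, -0.0]
ft_force: [0.8, -1.2, 1.1]
grip_width: 39.1
```

It stalls at 39.0 mm (gap about 11.3 mm) under the same low force, so it is on the hard stop and the stud is home. Now I open gently and lift off.

>>> servo_tool([
  [0, 0, 0, 0, 0, 0, -0.05],
  [0, 0, 0, 0, 0, 0, 0.02],
  [0, 0, 0, 0, 0, 0, 0.09],
  [0, 0, 0, 0, 0, 0, 0.16],
  [0, 0, 0, 0, 0, 0, 0.23],
  [0, 0, 0, 0, 0, 0, 0.3],
  [0, 0, 0, 0, 0, 0, 0.36],
  [0, 0, 0, 0, 0, 0, 0.4],
  [0, 0, 0, 0, 0, 0, 0.4],
  [0, 0, 0, 0, 0, 0, 0.4],
  [0, 0, 0, 0, 0, -0.003, 0.4],
  [0, 0, 0, 0, 0, -0.004, 0.4],
])

```text
time: 16.23
eef_pos: [474.8, 253.4, 156.8]
orientation: [-0.0, 0.102, 0.995, -0.0]
ft_force: [-0.3, -0.0, -1.1]
grip_width: 59.7
```

>>> servo_tool([
  [0, 0, 0, 0, 0, -0.006, 0.4],
  [0, 0, 0, 0, 0, -0.008, 0.4],
  [0, 0, 0, 0, 0, -0.008, 0.4],
  [0, 0, 0, 0, 0, -0.008, 0.4],
  [0, 0, 0, 0, 0, -0.008, 0.4],
  [0, 0, 0, 0, 0, -0.008, 0.4],
  [0, 0, 0, 0, 0, -0.008, 0.4],
  [0, 0, 0, 0, 0, 0, 0.4],
  [0, 0, 0, 0, 0, 0, 0.4],
  [0, 0, 0, 0, 0, 0, 0.4],
])

```text
time: 17.07
eef_pos: [474.7, 253.4, 210.5]
orientation: [-0.0, 0.102, 0.995, -0.0]
ft_force: [0.3, -0.6, -1.9]
grip_width: 59.9
```

```bash
python3 - <<'E'
from m import *
meas('m6',[517,-8.7,202])
goto([517,-8.7,202],(.033,1))
f=grab('scene'); W=world(f); im=f['color']
D=W[...,:2]-[473.4,251.2]; N=np.array([.202,.979]); X=np.array([.979,-.202]); a=D@X; b=D@N; z=W[...,2]
for x0 in (-36,0,36):
    m=(abs(a-x0)<9)&(b>1)&(b<16)&(abs(z-52)<9); print(x0,m.sum(),np.percentile(b[m],[5,50,95]).round(1))
m=(abs(a)<62)&(abs(b)<62)&(z>20)&(z<90); v,u=np.where(m)
A=cv2.resize(im[v.min():v.max(),u.min():u.max()],(400,400),interpolation=cv2.INTER_CUBIC)
w=cv2.imread('pics/m6_wrist.png')
cv2.imwrite('pics/b7.png',np.hstack([A[...,::-1],cv2.resize(w[80:340,126:386],(400,400))]))
E
```

```text
pos [474.7 253.4 210.5] turn 0.0001 shift [ -94.4 -248.1    8.6] tool z [-0.001 -0.    -1.   ] w 59.9 F [ 0.3 -0.6 -1.9] t 17.0667
TCP in fin frame x,y 0.8 2.4
side fin 88 [-3.2 -1.2] [  4.5 101.3] 78.0
  tips 25 x [-9.7  1.8] y [-19.9  20.5] z [115.1 125.9]
  jaw 50 x [-9.  3.] y [-20.1  20.5] z [127.1 139.5]
  mid 135 x [-11.4   6.4] y [-14.8  16. ] z [151.3 170. ]
  bars 346 x [-15.9  12.5] y [-38.4  42.1] z [205.  223.8]
wrist fin 337 [0.1 0.6] [  3.6 106.7] 78.3
  tips 71 x [-8.6 -0.1] y [-18.3  21.1] z [116.8 126.2]
  jaw 291 x [-8.1  2. ] y [-19.7  22.4] z [126.8 139.8]
  mid 1006 x [-10.6   7.1] y [-13.9  17.3] z [151.9 170.4]
  bars 5164 x [-15.3  14.3] y [-33.   38.5] z [204.2 223.7]
pos [474.6 253.3 210.2] turn -0.1705 shift [ -51.  -260.4    8.4] tool z [-0.001 -0.001 -1.   ] w 60.0 F [ 0.5  0.2 -1.3] t 17.1667
-36 26 [1.5 4.8 7.6]
0 24 [1.5 4.7 6.5]
36 23 [1.3 4.3 7.4]
```

View pics/b7.png

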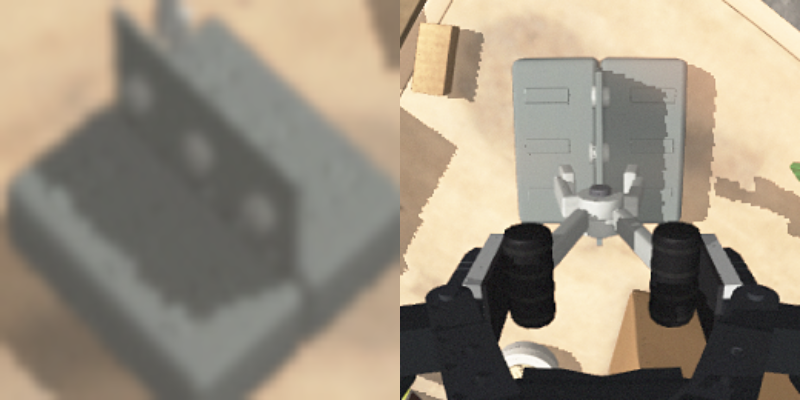

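The scene crop shows the middle stud level with its neighbours: 6.5 mm out, against 7.5 for the outer two. The shell has not moved measurably. Returning the pliers now.

>>> servo_tool([
  [0, 0, -0.085, 0, 0, 0, 0.4],
  [0, 0, -0.0855, 0, 0, 0, 0.4],
  [0, 0, 0, -0.0017, -0.0085, 0, 0.4],
  [0, 0, 0, -0.0034, -0.0174, 0, 0.4],
  [0, 0, 0, -0.0034, -0.0174, 0, 0.4],
  [0, 0, 0, -0.0034, -0.0174, 0, 0.4],
  [0, 0, 0, -0.0034, -0.0174, 0, 0.4],
  [0, 0, 0, -0.0034, -0.0174, 0, 0.4],
  [0, 0, 0, -0.0034, -0.0174, 0, 0.4],
  [0, 0, 0, -0.0034, -0.0174, 0, 0.4],
  [0, 0, 0, -0.0034, -0.0174, 0, 0.4],
  [0, 0, 0, -0.0034, -0.0174, 0, 0.4],
])

```text
time: 18.22
eef_pos: [501.7, 85.6, 210.6]
orientation: [-0.0, 0.018, 1.0, -0.0]
ft_force: [-0.7, -0.1, -1.9]
grip_width: 60.2
```

>>> servo_tool([
  [0, 0, 0, -0.0034, -0.0174, 0.002, 0.4],
  [0, 0, 0, -0.0034, -0.0174, 0.002, 0.4],
  [0, 0, 0, -0.0034, -0.0174, 0.002, 0.4],
  [0, 0, 0, -0.0034, -0.0174, 0.002, 0.4],
  [0, 0, 0, -0.0017, -0.0085, 0, 0.4],
  [0, 0, 0, 0, 0, 0, 0.4],
  [0, 0, 0, 0, 0, 0, 0.4],
  [0, 0, 0, 0, 0, 0, 0.4],
  [0, 0, 0, 0, 0, 0, 0.4],
  [0, 0, 0, 0, 0, 0, 0.4],
  [0, 0, 0, 0, 0, 0, 0.4],
])

```text
time: 19.13
eef_pos: [514.5, 9.8, 202.9]
orientation: [-0.0, 0.016, 1.0, 0.0]
ft_force: [-0.0, 0.0, -1.5]
grip_width: 59.7
```

```bash
cat > st.py <<'E'
from h import *
goto([516.9,-8.8,205],(.033,1)); s=ctrl.sense(); t=s['eef_pos']
N=np.array([.033,1]); X=np.array([1,-.033])
for n in ('side','wrist'):
    f=grab(n); W=world(f,n=='wrist'); im=f['color']; cv2.imwrite(f'pics/st_{n}.png',im[...,::-1])
    D=W[...,:2]-t[:2]; a=D@X; b=D@N; z=W[...,2]-t[2]; zz=W[...,2]; sat=im.max(2).astype(int)-im.min(2)
    m=(abs(a)<60)&(abs(b)<75)&(zz>2.5)&(zz<11)&(sat<14)&(im.max(2)<90)
    k,l,ss,c=cv2.connectedComponentsWithStats(m.astype(np.uint8)); i=1+ss[1:,4].argmax(); r=cv2.minAreaRect(np.stack([a,b],-1)[l==i].astype(np.float32))
    print(n,'plate rel TCP',np.round(r[0],1),np.round(r[1],1),round(r[2],1))
    m=(abs(a)<40)&(abs(b)<55)&(zz>41)&(zz<51); r=cv2.minAreaRect(np.stack([a,b],-1)[m].astype(np.float32)); print('  rim',m.sum(),np.round(r[0],1),np.round(r[1],1),round(r[2],1))
    for q,lo,hi in (('tips',-98,-88),('jaw',-84,-70),('boss',-60,-40),('bars',-10,14)):
        m=(abs(a)<25)&(abs(b)<45)&(z>lo)&(z<hi)
        if m.sum()>5: print(' ',q,m.sum(),'x',np.percentile(a[m],[2,98]).round(1),'y',np.percentile(b[m],[2,98]).round(1),'z',np.percentile(zz[m],[2,98]).round(1))
E
python3 st.py
```

```text
pos [514.5   9.8 202.9] turn 0.0015 shift [ -3.  -18.5  -2.1] tool z [-0.  0. -1.] w 59.7 F [-0.   0.  -1.5] t 19.1333
side plate rel TCP [  2.7 -19.7] [ 71.8 100.7] 0.1
  rim 48 [  1.9 -18.5] [69.1 37.1] 89.3
  tips 27 x [-10.2   4. ] y [-21.6  18. ] z [106.2 114.7]
  jaw 50 x [-10.4   3. ] y [-22.   19.3] z [119.4 132.1]
  boss 103 x [-12.9   3.9] y [-16.3  13.8] z [143.5 162.2]
  bars 282 x [-17.1  12.9] y [-35.5  42.3] z [195.5 215.9]
wrist plate rel TCP [  3.  -18.1] [68.1 99.3] 0.8
  rim 642 [  3.6 -18.4] [38.  69.1] 0.2
  tips 45 x [-9.1 -4.6] y [-20.9  18.6] z [108.9 114.7]
  jaw 294 x [-8.8  1.6] y [-22.3  20.9] z [119.2 132.2]
  boss 978 x [-11.4   6.8] y [-17.3  15.2] z [144.3 162.8]
  bars 5145 x [-16.1  14.3] y [-39.9  39.9] z [197.1 216.2]
```

>>> servo_tool([
  [0, 0, 0, -0.0021, -0.0087, 0, 0.4],
  [0, 0, 0, -0.002, -0.0087, 0, 0.4],
  [0, 0, 0, 0, 0, 0.008, 0.4],
  [0, 0, 0, 0, 0, 0.01, 0.4],
  [0, 0, 0, 0, 0, 0.01, 0.4],
  [0, 0, 0, 0, 0, 0.01, 0.4],
  [0, 0, 0, 0, 0, 0.008, 0.4],
  [0, 0, 0, 0, 0, 0.004, 0.4],
  [0, 0, 0, 0, 0, 0, 0.4],
  [0, 0, 0, 0, 0, 0, 0.4],
  [0, 0, 0, 0, 0, 0, 0.4],
])

```text
time: 20.15
eef_pos: [518.5, -8.5, 153.1]
orientation: [0.0, 0.016, 1.0, 0.0]
ft_force: [0.5, 0.2, -0.9]
grip_width: 59.9
```

```bash
python3 st.py; python3 -c "
import cv2;b=cv2.imread('pics/st_wrist.png');cv2.imwrite('pics/b8.png',cv2.resize(b[100:320,136:396],None,fx=2.4,fy=2.4))"
```

```text
pos [518.5  -8.5 153.1] turn 0.0002 shift [  1.5  -0.3 -51.9] tool z [ 0.001 -0.    -1.   ] w 59.9 F [ 0.5  0.2 -0.9] t 20.15
side plate rel TCP [-2.1 -0.4] [ 70.7 100.4] 0.3
  rim 45 [-3.3 -1.1] [68.1 36.9] 86.3
  tips 21 x [-10.   2.] y [-20.8  17.8] z [56.2 64.7]
  jaw 47 x [-11.1   1.6] y [-21.3  19.4] z [69.5 82.9]
  boss 94 x [-12.8   4.4] y [-16.6  14.6] z [ 93.2 112.6]
  bars 247 x [-17.4  10.9] y [-34.   42.1] z [146.1 166.1]
wrist plate rel TCP [-1.7 -0.3] [68.  99.3] 0.8
  rim 721 [-0.8 -0.2] [38.1 69. ] 0.9
  tips 41 x [-9.2 -4.4] y [-20.8  18.8] z [59.3 64.8]
  jaw 291 x [-8.8  1.7] y [-22.2  21.1] z [69.7 82.8]
  boss 970 x [-11.4   7. ] y [-17.1  15.3] z [ 95.  113.1]
  bars 5150 x [-16.1  14.3] y [-39.7  39.9] z [146.7 166.4]
```

View pics/b8.png

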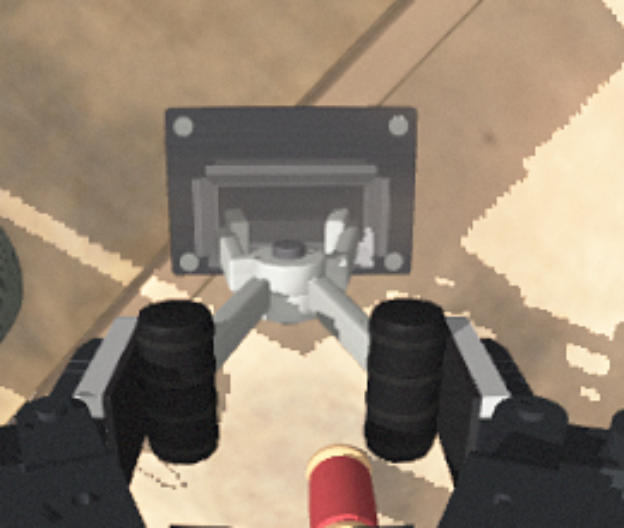

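The jaws sit over the well in the wrist crop, (235,235) and (340,235) inside the rim, and centred to about 1 mm. Lowering.

>>> servo_tool([
  [0, 0, 0, 0, 0.0004, 0.005, 0.4],
  [0, 0, 0, 0, 0, 0.005, 0.4],
  [0, 0, 0, 0, 0, 0.005, 0.4],
  [0, 0, 0, 0, 0, 0.005, 0.4],
  [0, 0, 0, 0, 0, 0, 0.4],
])

```text
time: 20.67
eef_pos: [517.2, -8.3, 131.5]
orientation: [-0.001, 0.016, 1.0, -0.0]
ft_force: [0.9, 0.7, -2.5]
grip_width: 60.0
```

>>> servo_tool([
  [0, 0, 0, 0, 0, 0.005, 0.4],
  [0, 0, 0, 0, 0, 0.005, 0.4],
  [0, 0, 0, 0, 0, 0.005, 0.4],
  [0, 0, 0, 0, 0, 0.005, 0.4],
  [0, 0, 0, 0, 0, 0, 0.4],
])

```text
time: 21.08
eef_pos: [517.3, -8.3, 111.6]
orientation: [-0.001, 0.016, 1.0, -0.0]
ft_force: [-0.9, 0.2, -1.0]
grip_width: 59.8
```

>>> servo_tool([
  [0, 0, 0, 0, 0, 0.004, 0.4],
  [0, 0, 0, 0, 0, 0.003, 0.4],
  [0, 0, 0, 0, 0, 0, 0.4],
  [0, 0, 0, 0, 0, 0, 0.4],
])

```text
time: 21.42
eef_pos: [518.0, -8.2, 105.7]
orientation: [-0.0, 0.016, 1.0, -0.0]
ft_force: [1.0, 0.1, -1.0]
grip_width: 59.9
```

Free so far. Lowering until contact.

>>> servo_tool([
  [0, 0, 0, 0, 0, 0.0015, 0.4],
  [0, 0, 0, 0, 0, 0.0015, 0.4],
  [0, 0, 0, 0, 0, 0, 0.4],
  [0, 0, 0, 0, 0, 0, 0.4],
])

```text
time: 21.75
eef_pos: [518.4, -8.3, 103.1]
orientation: [0.0, 0.016, 1.0, -0.0]
ft_force: [-0.3, -0.0, -0.5]
grip_width: 60.1
```

>>> servo_tool([
  [0, 0, 0, 0, 0, 0.001, 0.4],
  [0, 0, 0, 0, 0, 0.001, 0.4],
  [0, 0, 0, 0, 0, 0, 0.4],
  [0, 0, 0, 0, 0, 0, 0.4],
])

```text
time: 22.08
eef_pos: [519.8, -8.8, 102.5]
orientation: [0.002, 0.017, 1.0, -0.0]
ft_force: [0.4, -0.5, 8.5]
grip_width: 59.7
```

It is on the floor: +8.5 N at z = 102.5, as expected. Opening, then rising.

>>> servo_tool([
  [0, 0, 0, 0, 0, 0, 0.46],
  [0, 0, 0, 0, 0, 0, 0.52],
  [0, 0, 0, 0, 0, 0, 0.6],
  [0, 0, 0, 0, 0, 0, 0.8],
  [0, 0, 0, 0, 0, 0, 1],
  [0, 0, 0, 0, 0, 0, 1],
  [0, 0, 0, 0, 0, 0, 1],
  [0, 0, 0, 0, 0, 0, 1],
])

```text
time: 22.75
eef_pos: [518.1, -8.3, 100.8]
orientation: [-0.0, 0.016, 1.0, -0.0]
ft_force: [-0.1, 0.6, -1.1]
grip_width: 85.5
```

>>> servo_tool([
  [0, 0, 0, 0, 0, -0.004, 1],
  [0, 0, 0, 0, 0, -0.008, 1],
  [0, 0, 0, 0, 0, -0.015, 1],
  [0, 0, 0, 0, 0, -0.02, 1],
  [0, 0, 0, 0, 0, -0.02, 1],
  [0, 0, 0, 0, 0, -0.02, 1],
  [0, 0, 0, 0, 0, -0.02, 1],
  [0, 0, 0, 0, 0, -0.02, 1],
  [0, 0, 0, 0, 0, 0, 1],
  [0, 0, 0, 0, 0, 0, 1],
  [0, 0, 0, 0, 0, 0, 1],
])

```text
time: 23.67
eef_pos: [517.5, -8.2, 227.6]
orientation: [-0.0, 0.016, 1.0, 0.0]
ft_force: [-0.6, 0.2, -0.4]
grip_width: 85.3
```

```bash
python3 - <<'E'
from m import *
print(ctrl.sense()['eef_pos'],ctrl.sense()['grip_width'],ctrl.sense()['ft_force'])
f=grab('wrist'); W=world(f,True); im=f['color']
near=(np.hypot(W[...,0]-516,W[...,1]+8.7)<50)&(W[...,2]>98)&(W[...,2]<120)&(im.max(2)<70)
k,l,s,c=cv2.connectedComponentsWithStats(near.astype(np.uint8))
for i in range(1,k):
    if s[i,4]>40:
        p=W[l==i]; print('bar',[np.round(x,1) for x in cv2.minAreaRect(p[:,:2].astype(np.float32))],np.percentile(p[:,2],[5,95]).round(1))
g=grab('side'); cv2.imwrite('pics/end.png',np.hstack([cv2.resize(im,(400,300)),cv2.resize(g['color'],(400,300))])[...,::-1])
W=world(f,True); N=np.array([.202,.979]); X=np.array([.979,-.202]); D=W[...,:2]-[473.4,251.2];a=D@X;b=D@N;z=W[...,2]
m=(abs(a)<58)&(abs(b)<12)&(z>73)&(z<84); print('fin',cv2.minAreaRect(W[m][:,:2].astype(np.float32)))
W=world(g);D=W[...,:2]-[472.5,250.4];a=D@X;b=D@N;z=W[...,2]
m=(abs(a)<65)&(abs(b)<65)&(z>26)&(z<37); print('shell side',cv2.minAreaRect(W[m][:,:2].astype(np.float32)))
E
```

```text
[517.51086988  -8.2302163  227.6355827 ] 85.29858888777021 [-0.62934771  0.23220279 -0.43936472]
bar [array([505.6, -33.8]), array([14.1, 14. ]), np.float64(87.3)] [104.6 113.3]
bar [array([503.8,  16.7]), array([ 8.5, 14.1]), np.float64(8.4)] [104.3 112.7]
bar [array([521.6, -34.2]), array([13.4, 15.1]), np.float64(86.5)] [108.9 113.4]
fin ((474.2109069824219, 251.31431579589844), (7.009512424468994, 108.04217529296875), 78.49639892578125)
shell side ((472.15045166015625, 250.34597778320312), (119.70042419433594, 120.94412231445312), 78.29662322998047)
```

View pics/end.png

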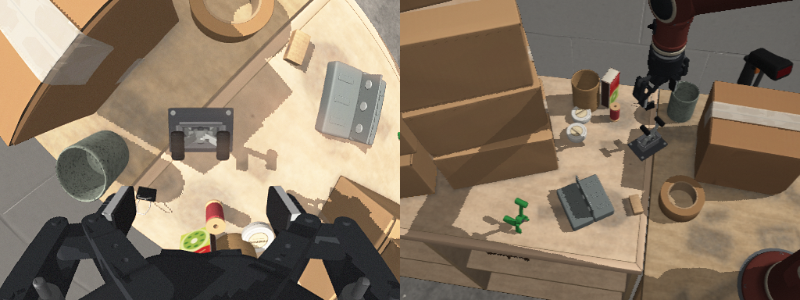

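```bash
python3 -c "
from cell import ctrl
print(ctrl.job_done())"
```

```text
the job is handed in; nothing more can be done
None
```

The middle stud is pressed home and the pliers are back upright in their stand, released. I handed the job in at about 24 s of the 62 s allowed.

- **Squeeze:** I raised the grip from 20 to 22 N. At 22 N the fingers jumped from 45.2 to 41.6 mm, which was the click. They then stalled at about 39 mm under 21 N, which I took as the hard stop. I estimate 19–20 N at the jaws, below the 35 N that would crush the stud.
- **First bite:** the jaws sat too high on the stud at first, so I eased off, lowered the pliers 4 mm and closed again before the click.
- **Stud check:** afterwards the middle cap stood about 6.5 mm out. The two closed studs read about 7.5 mm.
- **Shell check:** its centre is within about 0.4 mm of where it started, and its angle within 0.5°.
- **Pliers check:** the bar tops are at the same height as before (113 mm), and the gripper is fully open and well above them. My final bar mask broke the bars into pieces, so I judged their position from the height, their y and the picture.
- **Other forces:** the wrist felt brief loads of up to 15 N, from the stand when gripping and setting down the pliers. In the last pictures the other things on the bench look as they did at the start.

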